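Fetch the blue polishing discs off the clip rail

TASK

The carver is ready for the fine polish: pull the blue disc carrier straight up off the clip rail, against its sprung catch, and set it down gently, standing upright on its foot, in the middle of the square steel tray. Leave the yellow and the red carriers clipped on the rail where they are.

Things in the scene. Friction and masses are not known exactly. Their poses are not given: they have to be found in the camera images.
- blue_carrier_center (a point): Blue disc carrier, loose, ~200 g, 96 mm tall. From its underside: black saddle foot 60 (x) by 56 (y) mm, 38 high, over the rail; blue discs 80 mm across, from 38 to 52; round blue grip knob, 30 mm thick, from 52 to 96, free all round. This point: on the knob's axis, half-way up, 48 mm above the underside, 4 below the discs' top; z up. On the rail the underside is 12 mm above the bench.
- yellow_carrier_center (a point): The same carrier in yellow, clipped on the same rail; it must stay there. All three are held alike: sprung brass balls on the rail catch the foot's lips. A straight upward pull of 8 to 15 N over the first 12 mm frees a carrier (no turning or pressing does); it is clear of the rail 32 mm up. Grip the knob firmly (30 N or more).
- red_carrier_center (a point): The same carrier in red, clipped on the same rail; it must stay there. The rail is a fixed aluminium bar, 14 mm wide, on a wooden base 330 x 100 mm, and runs along the carriers' y; they stand 110 mm apart on it, in any order, all at one height.
- tray: Fixed, square, open steel tray, 190 x 190 mm outside, 22 mm high, walls and floor 5 mm thick, empty at the start. Origin: centre of its underside, on the bench; the floor inside is 5 mm higher.
Not all that is in view belongs to the job. What is shaped like the part that bears blue_carrier_center but green or turquoise is not meant.

How it is judged:
By the outcome, as a careful person would: the job done as asked, in the order asked, and still so for the second after the job is handed in, with the robot touching nothing.
It also fails if it takes over 35 s, if anything falls off the work surface, if the arm or the gripper's body presses on something with over 40 N, if the wrist force passes 120 N, or if a joint passes its speed limit or range.

ROBOT

A 7-joint arm with a two-finger parallel gripper is mounted at the origin on the work surface. World frame = base frame: x ahead of the robot, y to its left, z up, the work surface at z = 0. Lengths are in mm, angles in rad, forces in N, time in s.
With the tool pointing down it reaches from about 400 to 875 mm from the base axis. Payload 4.4 kg.
Tool frame: the origin (TCP) lies at the very end of the fingers, on their centre line; the grasp point (between the pads) lies 19 mm behind it; z points along the fingers, y is the direction in which the jaws open and shut (so a half turn about z gives the same grasp; the last joint's range is limited). The gripper opens to 85 mm and grips with 20 to 120 N. Pads are 22 mm wide; open, the fingers measure 114 mm over their backs; the gripper's body (76 mm by 85 mm) begins 54 mm behind the grasp point. The pads swing forward as they close: fully open they stand 13 mm farther back than shut.
Start: joints at [1.064, 0.628, 0.038, 1.517, -0.027, 0.996, -0.02], TCP at [277.359, -587.869, 231.313] pointing down, gripper open.
Joint ranges: [-3.06, 3.06], [-0.37, 2.12], [-1.25, 1.32], [0.18, 2.47], [-1.1, 4.24], [0.23, 1.98], [-2.94, 2.94]. Speed limits (rad/s): [2.57, 2.57, 3.14, 3.14, 3.14, 3.14, 3.14].

INTERFACE

Orientations are given as [roll, pitch, yaw] about the fixed x, y, z axes, in that order (R = Rz(yaw) Ry(pitch) Rx(roll)).
In Python, from cell import read_state, get_image, calibration, finish_job gives the robot as it stands. The module is installed in compiled form; this text tells all that it offers.
- The arm moves only by the tool apply_moves, never from a script. Its argument "increments" is a list of rows, each an object of numbers: "tx", "ty", "tz": the shift along the world's x, y, z in m; "rx", "ry", "rz": the turn, a rotation vector about the world's x, y, z in units of 5 degrees (1.0 is 5 degrees); "claw": the finger opening in m, from 0 to 0.0854. In form: [{"tx": .., "ty": .., "tz": .., "rx": .., "ry": .., "rz": .., "claw": ..}, ...]. A call has 1 to 12 rows; each row is the pose to reach, as a shift and turn from the pose commanded when the call began; what a row does not reach only later rows make up. A row lasts 1/10 s, in which the tool goes at most 50 mm and 8.59 degrees, less where a joint would pass 70% of its speed; a pose out of reach is approached as far as the arm can. A call with a gripper value outside its range is refused whole. The fingers move at their own pace and stop on an object; the grip force is fixed at half the most. Time passes only in rows, so rows that repeat a pose let the fingers close. It gives the time, the measured TCP pose, the force and the opening at its end, in the units of the state.
- read_state(): the state, without advancing time (a new reading comes with each control period).
- get_image(name): name is "scene" or "top" or "wrist"; returns the picture (400x640x3 uint8, red, green, blue); there is no depth.
- calibration(name): a dict with "camera_matrix" (3x3 intrinsics, pixels), "distortion" ([k1, k2, p1, p2, k3] as OpenCV has them; the pictures are not rectified), "origin" and "attitude" of the camera in the world. Camera axes: x right, y up, looking along -z (the intrinsics and any distortion apply to the point x, -y, -z); pixel columns grow to the right and rows downward; lengths in mm; the calibration is good to about 2 mm. A picture is of the moment at which its call begins: read the wrist's pose just before it. calibration takes no time and is no camera call; for the wrist camera it gives the pose at the moment of the call.
- finish_job(): hands the job in, once; it reports no verdict.
The state is a dict: "clock": time; "qpos": joint angles; "qd": joint speeds; "tau": joint torques, N m; "eef_pos": TCP position; "tool_rot": TCP orientation; "force": force on the tool from outside, world axes, zero at the start; "torque": the same for the moment, N m; "width": finger opening in mm.
Only numpy, scipy, OpenCV 4.12 (cv2) and the standard library are available. Lean on these libraries where they do the work, as an engineer would, in place of code of your own. Each camera call takes 0.05 s, during which the arm holds its last target. There are 200 camera calls.

## Working session

There is one attempt and no reset: what is moved stays moved. The work goes in short steps, Python scripts to look and compute and a tool call to move; the robot and the scene stay as the last step left them, time stands still between calls to the robot, and variables do not carry over. Pictures are saved under pics/ and viewed, about 8 in all and at most 12, crops included, and the job is handed in when it is done.

Besides the shell and the picture viewer there is one more tool, called after ">>>" by a JSON object that holds its "fn" and its "kwargs". apply_moves: Moves the arm, as the interface text tells. Its arguments: {"type":"object","properties":{"increments":{"type":"array"}},"required":["increments"]}

```bash
mkdir -p pics; cat > h.py <<'E'
import numpy as np, cv2
from cell import read_state, get_image, calibration, finish_job
def save(n,im): cv2.imwrite('pics/'+n+'.png',im[:,:,::-1])
E
python3 - <<'E'
from h import *
for n in('scene','top'):
    c=calibration(n);print(n,c); im=get_image(n);np.save(n+'.npy',im);save(n+'0',im)
s=read_state();print(s)
E
```

```text
scene {'camera_matrix': array([[454.36896714,   0.        , 316.71717574],
       [  0.        , 454.36896714, 200.77890672],
       [  0.        ,   0.        ,   1.        ]]), 'distortion': array([-0.04348898,  0.        ,  0.        ,  0.        ,  0.        ]), 'origin': array([1180.45999929,  237.99341041,  648.14588396]), 'attitude': array([ 0.86082507, -0.0217939 ,  1.90673186])}
top {'camera_matrix': array([[481.00080849,   0.        , 321.02141454],
       [  0.        , 481.00080849, 198.86098527],
       [  0.        ,   0.        ,   1.        ]]), 'distortion': array([-0.1135405,  0.       ,  0.       ,  0.       ,  0.       ]), 'origin': array([4.53987238e+02, 8.81143335e-01, 1.15584485e+03]), 'attitude': array([ 0.0724744 , -0.00443908, -1.55544473])}
{'clock': 0.1, 'qpos': array([ 1.06419539,  0.6292509 ,  0.03844479,  1.51826088, -0.02702039,
        0.99631179, -0.02004012]), 'qd': array([ 0.00064552, -0.00120996, -0.00065825, -0.00268236,  0.00021774,
       -0.00119536,  0.0001757 ]), 'tau': array([ 2.24110045e-03, -5.64530253e+01,  1.23007771e+00, -1.93975192e+01,
        1.12542347e-02,  5.38740322e-03,  1.59446762e-05]), 'eef_pos': array([ 277.12563476, -587.34417648,  230.48509652]), 'tool_rot': array([-3.13987939e+00,  7.96574147e-08,  4.40749850e-01]), 'force': array([0.25897689, 0.53362418, 0.70004879]), 'torque': array([0.0347579 , 0.02126825, 0.02586387]), 'width': 85.57974591064591}
```

View pics/scene0.png

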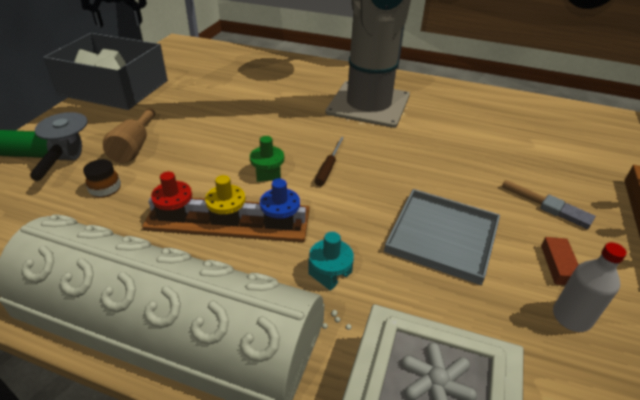

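View pics/top0.png

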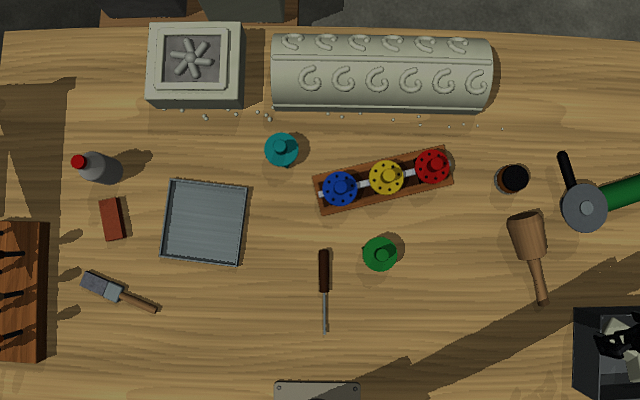

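The scene view shows the red (170,195), yellow (225,197) and blue (280,200) carriers on the rail, with a turquoise one at (330,260) and a green one at (267,158) off it. In the top view blue is at (340,187), yellow at (386,177), red at (432,166), turquoise at (282,149), green at (381,254), and the tray at (205,222). Only the blue one at (340,187) is both blue and on the rail, so that is the one meant. I'll measure it and check it in a crop.

```bash
cat >> h.py <<'E'
from scipy.spatial.transform import Rotation as Ro
def ray(c,px):
    u=cv2.undistortPoints(np.array(px,float).reshape(-1,1,2),c['camera_matrix'],c['distortion'])[:,0]
    d=np.c_[u[:,0],-u[:,1],-np.ones(len(u))]@Ro.from_euler('xyz',c['attitude']).as_matrix().T
    return np.array(c['origin']),d
def plane(c,px,z):
    o,d=ray(c,px); return o+d*((z-o[2])/d[:,2])[:,None]
def hsv(im): return cv2.cvtColor(im,cv2.COLOR_RGB2HSV)
R={'blue':(108,130),'yellow':(22,34),'red':(172,180),'turq':(84,100)}
def blob(im,col,smin=120,vmin=40,box=None):
    H=hsv(im);a,b=R[col];m=((H[...,0]>=a)&(H[...,0]<=b)&(H[...,1]>smin)&(H[...,2]>vmin)).astype(np.uint8)
    if col=='red': m|=((H[...,0]<4)&(H[...,1]>smin+60)&(H[...,2]>vmin)).astype(np.uint8)
    if box: k=np.zeros_like(m);x0,y0,x1,y1=box;k[y0:y1,x0:x1]=1;m&=k
    cs,_=cv2.findContours(cv2.morphologyEx(m,cv2.MORPH_CLOSE,np.ones((3,3))),0,1)
    return max(cs,key=cv2.contourArea)
E
python3 - <<'E'
from h import *
top=np.load('top.npy');sc=np.load('scene.npy');ct=calibration('top');cs=calibration('scene')
P={}
for col in('blue','yellow','red'):
    b=blob(top,col,box=(300,130,470,215)); P3=plane(ct,b[:,0]+0.0,64)[:,:2]
    (x,y),r=cv2.minEnclosingCircle(P3.astype(np.float32)); e=cv2.fitEllipse(P3.astype(np.float32))
    P[col]=np.array(e[0]);print(col,'circ',x,y,r,'ell',e)
    s=blob(sc,col,box=(140,165,310,225)).reshape(-1,2);k=s[s[:,1]<=s[:,1].min()+1];print('  scene knob top px',k.mean(0),'->z108 far rim',plane(cs,[k.mean(0)],108))
print(np.linalg.norm(P['blue']-P['yellow']),np.linalg.norm(P['yellow']-P['red']),np.degrees(np.arctan2(*(P['blue']-P['red'])[::-1])))
# tray
H=hsv(top);g=cv2.cvtColor(top,cv2.COLOR_RGB2GRAY)
m=((H[...,1]<85)&(H[...,2]>30)).astype(np.uint8);k=np.zeros_like(m);k[165:280,145:262]=1;m&=k
m=cv2.morphologyEx(m,cv2.MORPH_OPEN,np.ones((3,3)))
c=max(cv2.findContours(m,0,1)[0],key=cv2.contourArea)
r=cv2.minAreaRect(plane(ct,c[:,0],22)[:,:2].astype(np.float32));print('tray',r, cv2.boundingRect(c))
a=cv2.resize(top[120:280,140:460],None,fx=2.4,fy=2.4,interpolation=3)
cc=c[:,0]-[140,120];cv2.polylines(a,[(cc*2.4).astype(np.int32)],True,(255,0,255),1)
b=cv2.resize(sc[150:230,130:330],None,fx=2.4,fy=2.4,interpolation=3)
o=np.zeros((a.shape[0]+b.shape[0],a.shape[1],3),np.uint8);o[:a.shape[0]]=a;o[a.shape[0]:,:b.shape[1]]=b;save('crop1',o)
E
```

```text
blue circ 557.8834228515625 -44.460540771484375 40.6052131652832 ell ((557.9315185546875, -44.38739013671875), (76.9803695678711, 79.0043716430664), 21.781417846679688)
  scene knob top px [278.         178.85714286] ->z108 far rim [[548.29630828 -49.34432253 108.        ]]
yellow circ 586.1926879882812 -150.1996307373047 41.34992980957031 ell ((585.6220703125, -150.48423767089844), (78.46910095214844, 79.73565673828125), 36.96247863769531)
  scene knob top px [223.         174.77777778] ->z108 far rim [[ 574.33089781 -154.21359977  108.        ]]
red circ 612.219482421875 -256.295654296875 40.84648895263672 ell ((612.8963012695312, -256.16119384765625), (76.67477416992188, 79.31901550292969), 17.38278579711914)
  scene knob top px [179.         182.71428571] ->z108 far rim [[ 625.95442976 -220.4740986   108.        ]]
109.65084456283527 109.13983113914861 104.54978216566421
tray ((477.6824035644531, 276.65374755859375), (193.1904754638672, 191.0281982421875), 84.13927459716797) (161, 178, 86, 88)
```

View pics/crop1.png

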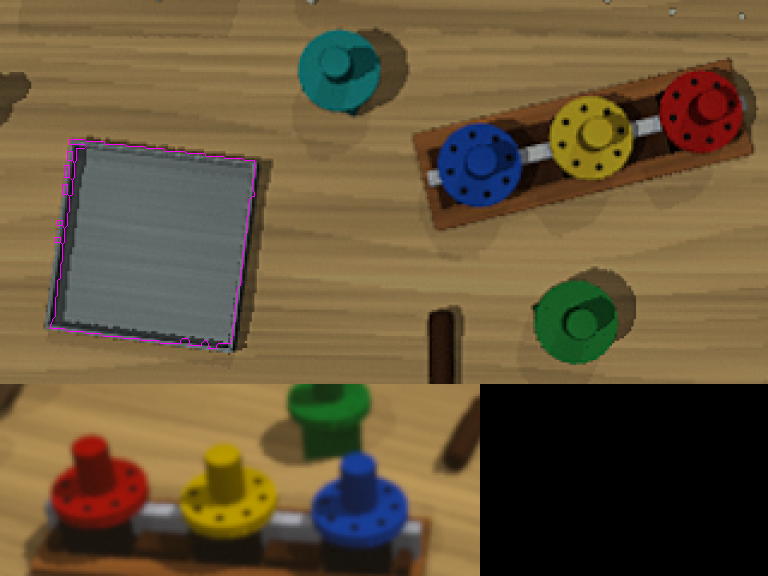

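The crop confirms it: the blue carrier at (480,165) in the crop sits at the tray end of the rail, and the tray outline fits. The measured spacings (109.7 and 109.1 mm) and the tray size (193 x 191 mm) match the given ones. Blue is at (557.9, -44.4), the carrier is turned 14.5°, and the tray centre is (477.7, 276.7). I'll approach with the jaws across the rail.

>>> {"fn": "apply_moves", "kwargs": {"increments": [{"tx": 0.01,"ty": 0.02,"tz": 0,"rz": 0.5,"claw": 0.085},{"tx": 0.03,"ty": 0.058,"tz": 0,"rz": 1.6,"claw": 0.085},{"tx": 0.05,"ty": 0.097,"tz": 0,"rz": 2.8,"claw": 0.085},{"tx": 0.07,"ty": 0.136,"tz": 0,"rz": 4.0,"claw": 0.085},{"tx": 0.09,"ty": 0.174,"tz": 0,"rz": 5.2,"claw": 0.085},{"tx": 0.11,"ty": 0.213,"tz": 0,"rz": 6.4,"claw": 0.085},{"tx": 0.13,"ty": 0.252,"tz": 0,"rz": 7.6,"claw": 0.085},{"tx": 0.15,"ty": 0.291,"tz": 0,"rz": 8.8,"claw": 0.085},{"tx": 0.17,"ty": 0.329,"tz": 0,"rz": 10.0,"claw": 0.085},{"tx": 0.19,"ty": 0.368,"tz": 0,"rz": 11.2,"claw": 0.085},{"tx": 0.21,"ty": 0.407,"tz": 0,"rz": 12.4,"claw": 0.085},{"tx": 0.226,"ty": 0.438,"tz": 0,"rz": 13.4,"claw": 0.085}]}}

```text
$.increments[0]: bad value
```

>>> {"fn": "apply_moves", "kwargs": {"increments": [{"tx": 0.01,"ty": 0.02,"tz": 0.0,"rx": 0.0,"ry": 0.0,"rz": 0.5,"claw": 0.085},{"tx": 0.03,"ty": 0.058,"tz": 0.0,"rx": 0.0,"ry": 0.0,"rz": 1.6,"claw": 0.085},{"tx": 0.05,"ty": 0.097,"tz": 0.0,"rx": 0.0,"ry": 0.0,"rz": 2.8,"claw": 0.085},{"tx": 0.07,"ty": 0.136,"tz": 0.0,"rx": 0.0,"ry": 0.0,"rz": 4.0,"claw": 0.085},{"tx": 0.09,"ty": 0.174,"tz": 0.0,"rx": 0.0,"ry": 0.0,"rz": 5.2,"claw": 0.085},{"tx": 0.11,"ty": 0.213,"tz": 0.0,"rx": 0.0,"ry": 0.0,"rz": 6.4,"claw": 0.085},{"tx": 0.13,"ty": 0.252,"tz": 0.0,"rx": 0.0,"ry": 0.0,"rz": 7.6,"claw": 0.085},{"tx": 0.15,"ty": 0.291,"tz": 0.0,"rx": 0.0,"ry": 0.0,"rz": 8.8,"claw": 0.085},{"tx": 0.17,"ty": 0.329,"tz": 0.0,"rx": 0.0,"ry": 0.0,"rz": 10.0,"claw": 0.085},{"tx": 0.19,"ty": 0.368,"tz": 0.0,"rx": 0.0,"ry": 0.0,"rz": 11.2,"claw": 0.085},{"tx": 0.21,"ty": 0.407,"tz": 0.0,"rx": 0.0,"ry": 0.0,"rz": 12.4,"claw": 0.085},{"tx": 0.226,"ty": 0.438,"tz": 0.0,"rx": 0.0,"ry": 0.0,"rz": 13.4,"claw": 0.085}]}}

```text
clock: 1.3
eef_pos: [504.1, -147.0, 231.2]
tool_rot: [3.141, -0.001, 1.616]
force: [0.2, 0.4, -1.0]
width: 85.1
```

>>> {"fn": "apply_moves", "kwargs": {"increments": [{"tx": 0.015,"ty": 0.03,"tz": -0.005,"rx": 0.0,"ry": 0.0,"rz": 0.8,"claw": 0.085},{"tx": 0.032,"ty": 0.062,"tz": -0.02,"rx": 0.0,"ry": 0.0,"rz": 1.6,"claw": 0.085},{"tx": 0.047,"ty": 0.09,"tz": -0.035,"rx": 0.0,"ry": 0.0,"rz": 2.3,"claw": 0.085},{"tx": 0.0545,"ty": 0.1055,"tz": -0.05,"rx": 0.0,"ry": 0.0,"rz": 2.46,"claw": 0.085},{"tx": 0.0545,"ty": 0.1055,"tz": -0.05,"rx": 0.0,"ry": 0.0,"rz": 2.46,"claw": 0.085},{"tx": 0.0545,"ty": 0.1055,"tz": -0.05,"rx": 0.0,"ry": 0.0,"rz": 2.46,"claw": 0.085}]}}

```text
clock: 1.9
eef_pos: [557.3, -44.8, 180.9]
tool_rot: [-3.14, 0.0, 1.825]
force: [0.1, -0.5, 0.4]
width: 84.7
```

```bash
python3 - <<'E'
from h import *
c=calibration('wrist');s=read_state();im=get_image('wrist');np.save('w.npy',im);save('w1',im)
print(c,s['eef_pos'],s['tool_rot'],s['width'])
b=blob(im,'blue');print(cv2.boundingRect(b),cv2.contourArea(b))
for z in (64,):
  P=plane(c,b[:,0],z)[:,:2].astype(np.float32);print(z,cv2.fitEllipse(P),cv2.minEnclosingCircle(P))
o,d=ray(c,[[0,0]])
def proj(p):
  v=(np.array(p)-c['origin'])@Ro.from_euler('xyz',c['attitude']).as_matrix()
  return cv2.projectPoints(np.array([[v[0],-v[1],-v[2]]]),np.zeros(3),np.zeros(3),c['camera_matrix'],c['distortion'])[0].ravel()
print('expect knob top',proj([557.9,-44.4,108]),'disc',proj([557.9,-44.4,64]))
E
```

```text
{'camera_matrix': array([[316.55457821,   0.        , 321.12205276],
       [  0.        , 316.55457821, 197.54142442],
       [  0.        ,   0.        ,   1.        ]]), 'distortion': array([-0.05499004,  0.        ,  0.        ,  0.        ,  0.        ]), 'origin': array([536.54434902,  33.75017599, 323.8544212 ]), 'attitude': array([-0.3204653 ,  0.00241771,  0.25538638])} [557.26321851 -44.79816045 180.89619429] [-3.13982531e+00  7.30230401e-05  1.82484751e+00] 84.74532956186259
(277, 144, 92, 91) 6362.5
64 ((557.126708984375, -43.9857292175293), (77.78611755371094, 80.39392852783203), 13.963403701782227) ((557.3700561523438, -43.81721115112305), 40.6363525390625)
expect knob top [323.10412074 209.75697769] disc [322.92381911 191.76116601]
```

View pics/w1.png

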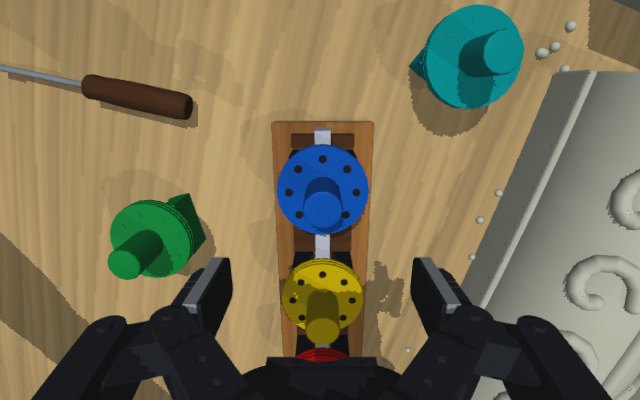

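The wrist view shows the blue knob at (323,209), between the jaws, with its discs at (322,190). That puts the carrier at (557.2, -44.0), within 1 mm of the top view. The jaws are square to the rail. Now I'll descend and close.

>>> {"fn": "apply_moves", "kwargs": {"increments": [{"tx": 0.0,"ty": 0.0,"tz": -0.02,"rx": 0.0,"ry": 0.0,"rz": 0.0,"claw": 0.085},{"tx": 0.0,"ty": 0.0,"tz": -0.05,"rx": 0.0,"ry": 0.0,"rz": 0.0,"claw": 0.085},{"tx": 0.0,"ty": 0.0,"tz": -0.08,"rx": 0.0,"ry": 0.0,"rz": 0.0,"claw": 0.085},{"tx": 0.0,"ty": 0.0,"tz": -0.1,"rx": 0.0,"ry": 0.0,"rz": 0.0,"claw": 0.085},{"tx": 0.0,"ty": 0.0,"tz": -0.108,"rx": 0.0,"ry": 0.0,"rz": 0.0,"claw": 0.085},{"tx": 0.0,"ty": 0.0,"tz": -0.108,"rx": 0.0,"ry": 0.0,"rz": 0.0,"claw": 0.085},{"tx": 0.0,"ty": 0.0,"tz": -0.108,"rx": 0.0,"ry": 0.0,"rz": 0.0,"claw": 0.04},{"tx": 0.0,"ty": 0.0,"tz": -0.108,"rx": 0.0,"ry": 0.0,"rz": 0.0,"claw": 0.015},{"tx": 0.0,"ty": 0.0,"tz": -0.108,"rx": 0.0,"ry": 0.0,"rz": 0.0,"claw": 0.015},{"tx": 0.0,"ty": 0.0,"tz": -0.108,"rx": 0.0,"ry": 0.0,"rz": 0.0,"claw": 0.015},{"tx": 0.0,"ty": 0.0,"tz": -0.108,"rx": 0.0,"ry": 0.0,"rz": 0.0,"claw": 0.015},{"tx": 0.0,"ty": 0.0,"tz": -0.108,"rx": 0.0,"ry": 0.0,"rz": 0.0,"claw": 0.015}]}}

```text
clock: 3.15
eef_pos: [558.2, -44.5, 74.2]
tool_rot: [3.141, 0.001, 1.825]
force: [-0.9, 0.0, 6.0]
width: 28.2
```

>>> {"fn": "apply_moves", "kwargs": {"increments": [{"tx": 0.0,"ty": 0.0,"tz": 0.002,"rx": 0.0,"ry": 0.0,"rz": 0.0,"claw": 0.015},{"tx": 0.0,"ty": 0.0,"tz": 0.004,"rx": 0.0,"ry": 0.0,"rz": 0.0,"claw": 0.015},{"tx": 0.0,"ty": 0.0,"tz": 0.006,"rx": 0.0,"ry": 0.0,"rz": 0.0,"claw": 0.015},{"tx": 0.0,"ty": 0.0,"tz": 0.008,"rx": 0.0,"ry": 0.0,"rz": 0.0,"claw": 0.015},{"tx": 0.0,"ty": 0.0,"tz": 0.01,"rx": 0.0,"ry": 0.0,"rz": 0.0,"claw": 0.015}]}}

```text
clock: 3.65
eef_pos: [557.2, -44.3, 82.5]
tool_rot: [-3.14, -0.001, 1.825]
force: [3.0, 0.5, -14.2]
width: 28.4
```

>>> {"fn": "apply_moves", "kwargs": {"increments": [{"tx": 0.0,"ty": 0.0,"tz": 0.003,"rx": 0.0,"ry": 0.0,"rz": 0.0,"claw": 0.015},{"tx": 0.0,"ty": 0.0,"tz": 0.007,"rx": 0.0,"ry": 0.0,"rz": 0.0,"claw": 0.015},{"tx": 0.0,"ty": 0.0,"tz": 0.012,"rx": 0.0,"ry": 0.0,"rz": 0.0,"claw": 0.015},{"tx": 0.0,"ty": 0.0,"tz": 0.02,"rx": 0.0,"ry": 0.0,"rz": 0.0,"claw": 0.015},{"tx": 0.0,"ty": 0.0,"tz": 0.03,"rx": 0.0,"ry": 0.0,"rz": 0.0,"claw": 0.015},{"tx": 0.0,"ty": 0.0,"tz": 0.04,"rx": 0.0,"ry": 0.0,"rz": 0.0,"claw": 0.015},{"tx": 0.0,"ty": 0.0,"tz": 0.055,"rx": 0.0,"ry": 0.0,"rz": 0.0,"claw": 0.015},{"tx": 0.0,"ty": 0.0,"tz": 0.07,"rx": 0.0,"ry": 0.0,"rz": 0.0,"claw": 0.015},{"tx": 0.0,"ty": 0.0,"tz": 0.08,"rx": 0.0,"ry": 0.0,"rz": 0.0,"claw": 0.015},{"tx": 0.0,"ty": 0.0,"tz": 0.08,"rx": 0.0,"ry": 0.0,"rz": 0.0,"claw": 0.015}]}}

```text
clock: 4.65
eef_pos: [559.0, -44.4, 165.2]
tool_rot: [3.138, 0.001, 1.825]
force: [0.3, 0.3, -2.1]
width: 28.5
```

```bash
python3 - <<'E'
from h import *
c=calibration('wrist');s=read_state();w=get_image('wrist');sc=get_image('scene');np.save('w2.npy',w);np.save('sc2.npy',sc)
print(s['eef_pos'],s['tool_rot'],s['force'],s['width'])
o=np.vstack([cv2.resize(sc[120:260,110:370],(780,420)) ,np.zeros((0,780,3),np.uint8)]);
o2=np.zeros((600,780,3),np.uint8);o2[:340]=cv2.resize(sc[110:260,110:454],(780,340));o2[340:,:416]=cv2.resize(w,(416,260));save('lift',o2)
E
```

```text
[559.02364147 -44.40797905 165.21258837] [3.13821383e+00 1.06416950e-03 1.82461007e+00] [ 0.26400423  0.2610513  -2.10497465] 28.486209611211265
```

View pics/lift.png

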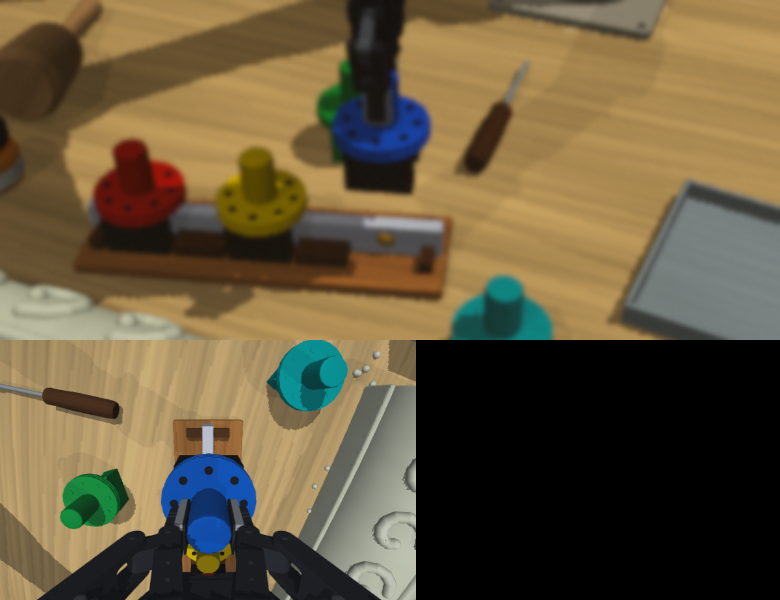

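The lift worked. In the scene crop blue hangs upright in the gripper at (380,130), while red and yellow are still clipped on the rail. Now I'll carry it to above the tray centre and turn it -20° to line up with the tray.

>>> {"fn": "apply_moves", "kwargs": {"increments": [{"tx": -0.002,"ty": 0.008,"tz": 0.0,"rx": 0.0,"ry": 0.0,"rz": -0.1,"claw": 0.015},{"tx": -0.007,"ty": 0.028,"tz": 0.0,"rx": 0.0,"ry": 0.0,"rz": -0.4,"claw": 0.015},{"tx": -0.015,"ty": 0.06,"tz": 0.0,"rx": 0.0,"ry": 0.0,"rz": -0.8,"claw": 0.015},{"tx": -0.024,"ty": 0.096,"tz": 0.0,"rx": 0.0,"ry": 0.0,"rz": -1.2,"claw": 0.015},{"tx": -0.033,"ty": 0.132,"tz": 0.0,"rx": 0.0,"ry": 0.0,"rz": -1.7,"claw": 0.015},{"tx": -0.042,"ty": 0.169,"tz": 0.0,"rx": 0.0,"ry": 0.0,"rz": -2.2,"claw": 0.015},{"tx": -0.051,"ty": 0.205,"tz": 0.0,"rx": 0.0,"ry": 0.0,"rz": -2.7,"claw": 0.015},{"tx": -0.06,"ty": 0.241,"tz": 0.0,"rx": 0.0,"ry": 0.0,"rz": -3.1,"claw": 0.015},{"tx": -0.068,"ty": 0.273,"tz": 0.0,"rx": 0.0,"ry": 0.0,"rz": -3.5,"claw": 0.015},{"tx": -0.074,"ty": 0.297,"tz": 0.0,"rx": 0.0,"ry": 0.0,"rz": -3.8,"claw": 0.015},{"tx": -0.078,"ty": 0.313,"tz": 0.0,"rx": 0.0,"ry": 0.0,"rz": -4.0,"claw": 0.015},{"tx": -0.08,"ty": 0.321,"tz": 0.0,"rx": 0.0,"ry": 0.0,"rz": -4.1,"claw": 0.015}]}}

```text
clock: 5.95
eef_pos: [476.0, 279.2, 162.6]
tool_rot: [-3.14, -0.0, 1.47]
force: [-0.2, -0.1, -2.4]
width: 28.5
```

>>> {"fn": "apply_moves", "kwargs": {"increments": [{"tx": 0.0,"ty": 0.0,"tz": -0.01,"rx": 0.0,"ry": 0.0,"rz": 0.0,"claw": 0.015},{"tx": 0.0,"ty": 0.0,"tz": -0.03,"rx": 0.0,"ry": 0.0,"rz": 0.0,"claw": 0.015},{"tx": 0.0,"ty": 0.0,"tz": -0.045,"rx": 0.0,"ry": 0.0,"rz": 0.0,"claw": 0.015},{"tx": 0.0,"ty": 0.0,"tz": -0.055,"rx": 0.0,"ry": 0.0,"rz": 0.0,"claw": 0.015},{"tx": 0.0,"ty": 0.0,"tz": -0.06,"rx": 0.0,"ry": 0.0,"rz": 0.0,"claw": 0.015},{"tx": 0.0,"ty": 0.0,"tz": -0.06,"rx": 0.0,"ry": 0.0,"rz": 0.0,"claw": 0.015}]}}

```text
clock: 6.55
eef_pos: [477.7, 275.7, 102.5]
tool_rot: [-3.14, 0.001, 1.466]
force: [0.2, 0.2, -1.1]
width: 28.5
```

```bash
python3 - <<'E'
from h import *
s=read_state();sc=get_image('scene');t=get_image('top')
print(s['eef_pos'],s['tool_rot'],s['force'],s['width'])
o=np.zeros((600,780,3),np.uint8);o[:400,:480]=cv2.resize(sc[160:300,360:528],(480,400));o[:300,480:]=cv2.resize(t[165:280,145:260],(300,300));o[400:,:320]=cv2.resize(get_image('wrist'),(320,200));save('over',o)
E
```

```text
[477.67322562 275.71786853 102.50744356] [-3.14047052e+00  1.13968170e-03  1.46616391e+00] [ 0.18782327  0.19343047 -1.0601523 ] 28.526661948635258
```

View pics/over.png

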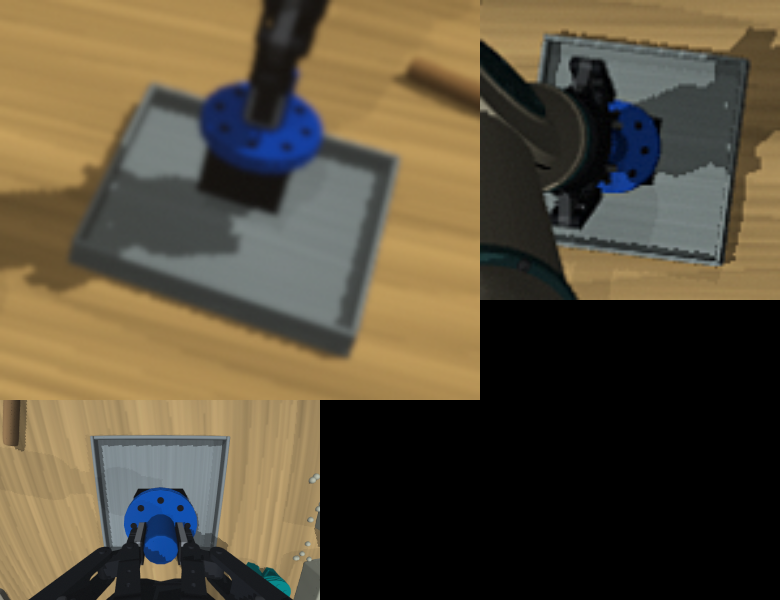

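Blue hangs upright over the tray. In the wrist inset the tray spans columns 93 to 228 and the disc is centred at 161. I expect contact at TCP z of about 67, so the last stretch goes down slowly.

>>> {"fn": "apply_moves", "kwargs": {"increments": [{"tx": 0.0,"ty": 0.0,"tz": -0.01,"rx": 0.0,"ry": 0.0,"rz": 0.0,"claw": 0.015},{"tx": 0.0,"ty": 0.0,"tz": -0.02,"rx": 0.0,"ry": 0.0,"rz": 0.0,"claw": 0.015},{"tx": 0.0,"ty": 0.0,"tz": -0.027,"rx": 0.0,"ry": 0.0,"rz": 0.0,"claw": 0.015},{"tx": 0.0,"ty": 0.0,"tz": -0.03,"rx": 0.0,"ry": 0.0,"rz": 0.0,"claw": 0.015},{"tx": 0.0,"ty": 0.0,"tz": -0.032,"rx": 0.0,"ry": 0.0,"rz": 0.0,"claw": 0.015},{"tx": 0.0,"ty": 0.0,"tz": -0.033,"rx": 0.0,"ry": 0.0,"rz": 0.0,"claw": 0.015},{"tx": 0.0,"ty": 0.0,"tz": -0.033,"rx": 0.0,"ry": 0.0,"rz": 0.0,"claw": 0.015}]}}

```text
clock: 7.4
eef_pos: [477.9, 276.7, 70.4]
tool_rot: [3.141, -0.0, 1.467]
force: [-1.4, -0.1, -1.8]
width: 28.5
```

>>> {"fn": "apply_moves", "kwargs": {"increments": [{"tx": 0.0,"ty": 0.0,"tz": -0.0005,"rx": 0.0,"ry": 0.0,"rz": 0.0,"claw": 0.015},{"tx": 0.0,"ty": 0.0,"tz": -0.001,"rx": 0.0,"ry": 0.0,"rz": 0.0,"claw": 0.015},{"tx": 0.0,"ty": 0.0,"tz": -0.0015,"rx": 0.0,"ry": 0.0,"rz": 0.0,"claw": 0.015},{"tx": 0.0,"ty": 0.0,"tz": -0.002,"rx": 0.0,"ry": 0.0,"rz": 0.0,"claw": 0.015}]}}

```text
clock: 7.8
eef_pos: [477.9, 276.7, 68.4]
tool_rot: [3.141, -0.0, 1.467]
force: [0.2, -1.2, -0.9]
width: 28.7
```

>>> {"fn": "apply_moves", "kwargs": {"increments": [{"tx": 0.0,"ty": 0.0,"tz": -0.0005,"rx": 0.0,"ry": 0.0,"rz": 0.0,"claw": 0.015},{"tx": 0.0,"ty": 0.0,"tz": -0.001,"rx": 0.0,"ry": 0.0,"rz": 0.0,"claw": 0.015},{"tx": 0.0,"ty": 0.0,"tz": -0.001,"rx": 0.0,"ry": 0.0,"rz": 0.0,"claw": 0.015}]}}

```text
clock: 8.1
eef_pos: [477.9, 276.6, 67.3]
tool_rot: [3.142, -0.0, 1.467]
force: [-0.3, 0.5, -1.3]
width: 28.1
```

>>> {"fn": "apply_moves", "kwargs": {"increments": [{"tx": 0.0,"ty": 0.0,"tz": -0.0005,"rx": 0.0,"ry": 0.0,"rz": 0.0,"claw": 0.015},{"tx": 0.0,"ty": 0.0,"tz": -0.0005,"rx": 0.0,"ry": 0.0,"rz": 0.0,"claw": 0.015}]}}

```text
clock: 8.3
eef_pos: [477.8, 276.7, 67.3]
tool_rot: [3.141, -0.0, 1.467]
force: [-2.2, -1.0, 4.3]
width: 28.8
```

>>> {"fn": "apply_moves", "kwargs": {"increments": [{"tx": 0.0,"ty": 0.0,"tz": -0.0004,"rx": 0.0,"ry": 0.0,"rz": 0.0,"claw": 0.015},{"tx": 0.0,"ty": 0.0,"tz": -0.0004,"rx": 0.0,"ry": 0.0,"rz": 0.0,"claw": 0.015}]}}

```text
clock: 8.5
eef_pos: [477.9, 276.7, 67.3]
tool_rot: [3.141, -0.0, 1.467]
force: [-2.2, -0.9, 9.1]
width: 28.3
```

The force rises to 9 N while z stays at 67.3, so the foot is on the tray floor. I'll ease off a little, open, rise and move clear.

>>> {"fn": "apply_moves", "kwargs": {"increments": [{"tx": 0.0,"ty": 0.0,"tz": 0.0006,"rx": 0.0,"ry": 0.0,"rz": 0.0,"claw": 0.024},{"tx": 0.0,"ty": 0.0,"tz": 0.0006,"rx": 0.0,"ry": 0.0,"rz": 0.0,"claw": 0.035},{"tx": 0.0,"ty": 0.0,"tz": 0.0006,"rx": 0.0,"ry": 0.0,"rz": 0.0,"claw": 0.05},{"tx": 0.0,"ty": 0.0,"tz": 0.0006,"rx": 0.0,"ry": 0.0,"rz": 0.0,"claw": 0.07},{"tx": 0.0,"ty": 0.0,"tz": 0.0006,"rx": 0.0,"ry": 0.0,"rz": 0.0,"claw": 0.08},{"tx": 0.0,"ty": 0.0,"tz": 0.0006,"rx": 0.0,"ry": 0.0,"rz": 0.0,"claw": 0.08},{"tx": 0.0,"ty": 0.0,"tz": 0.01,"rx": 0.0,"ry": 0.0,"rz": 0.0,"claw": 0.08},{"tx": 0.0,"ty": 0.0,"tz": 0.03,"rx": 0.0,"ry": 0.0,"rz": 0.0,"claw": 0.08},{"tx": 0.0,"ty": 0.0,"tz": 0.06,"rx": 0.0,"ry": 0.0,"rz": 0.0,"claw": 0.08},{"tx": 0.0,"ty": 0.0,"tz": 0.09,"rx": 0.0,"ry": 0.0,"rz": 0.0,"claw": 0.08},{"tx": 0.0,"ty": 0.0,"tz": 0.12,"rx": 0.0,"ry": 0.0,"rz": 0.0,"claw": 0.08},{"tx": 0.0,"ty": 0.0,"tz": 0.14,"rx": 0.0,"ry": 0.0,"rz": 0.0,"claw": 0.08}]}}

```text
clock: 9.7
eef_pos: [478.5, 277.1, 209.4]
tool_rot: [3.139, -0.002, 1.467]
force: [0.6, -0.1, -0.2]
width: 80.4
```

>>> {"fn": "apply_moves", "kwargs": {"increments": [{"tx": 0.0,"ty": -0.015,"tz": 0.01,"rx": 0.0,"ry": 0.0,"rz": 0.0,"claw": 0.08},{"tx": 0.0,"ty": -0.045,"tz": 0.02,"rx": 0.0,"ry": 0.0,"rz": 0.0,"claw": 0.08},{"tx": 0.0,"ty": -0.08,"tz": 0.03,"rx": 0.0,"ry": 0.0,"rz": 0.0,"claw": 0.08},{"tx": 0.0,"ty": -0.115,"tz": 0.03,"rx": 0.0,"ry": 0.0,"rz": 0.0,"claw": 0.08},{"tx": 0.0,"ty": -0.15,"tz": 0.03,"rx": 0.0,"ry": 0.0,"rz": 0.0,"claw": 0.08},{"tx": 0.0,"ty": -0.18,"tz": 0.03,"rx": 0.0,"ry": 0.0,"rz": 0.0,"claw": 0.08},{"tx": 0.0,"ty": -0.2,"tz": 0.03,"rx": 0.0,"ry": 0.0,"rz": 0.0,"claw": 0.08},{"tx": 0.0,"ty": -0.2,"tz": 0.03,"rx": 0.0,"ry": 0.0,"rz": 0.0,"claw": 0.08},{"tx": 0.0,"ty": -0.2,"tz": 0.03,"rx": 0.0,"ry": 0.0,"rz": 0.0,"claw": 0.08}]}}

```text
clock: 10.6
eef_pos: [477.4, 76.1, 236.3]
tool_rot: [-3.141, -0.0, 1.466]
force: [0.4, 0.1, -0.6]
width: 80.1
```

```bash
python3 - <<'E'
from h import *
s=read_state();sc=get_image('scene');t=get_image('top');ct=calibration('top')
print(s['clock'],s['eef_pos'],s['force'],s['width'])
try:
  b=blob(t,'blue',box=(150,165,262,285));P=plane(ct,b[:,0],57)[:,:2].astype(np.float32);print(cv2.fitEllipse(P),cv2.minEnclosingCircle(P))
except Exception as e: print(e)
for col in('yellow','red'):
    b=blob(t,col,box=(300,130,470,215));print(col,cv2.fitEllipse(plane(ct,b[:,0],64)[:,:2].astype(np.float32)))
o=np.zeros((600,640,3),np.uint8);o[:300,:]=cv2.resize(sc[110:290,130:514],(640,300));o[300:]=cv2.resize(t[110:290,140:524],(640,300));save('end',o)
E
```

```text
10.6 [477.40557436  76.10960663 236.29258579] [ 0.37310196  0.07864856 -0.56095548] 80.12580326564421
((476.8091735839844, 280.57879638671875), (68.3696060180664, 80.726318359375), 103.25627136230469) ((477.3411560058594, 276.5798034667969), 40.265953063964844)
yellow ((585.363037109375, -150.43429565429688), (77.49720764160156, 78.71846008300781), 1.1709612607955933)
red ((613.2710571289062, -256.4955749511719), (76.79692077636719, 78.18592834472656), 25.043378829956055)
```

View pics/end.png

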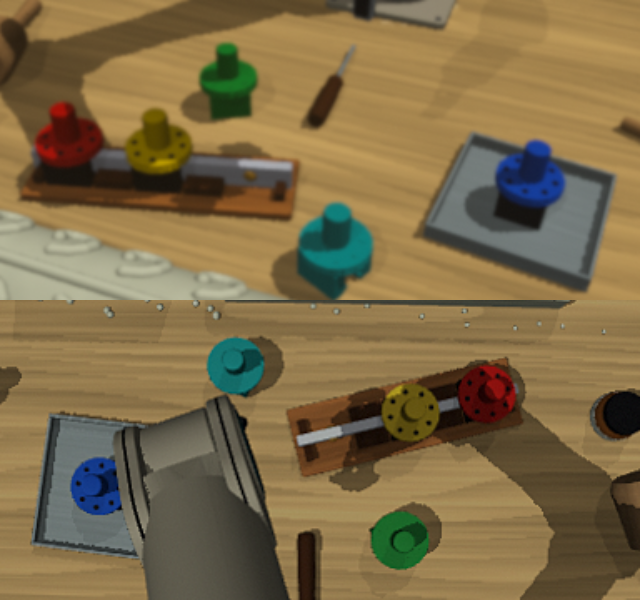

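In the final view blue stands upright in the tray (scene part, 530,185), and the red and yellow carriers have not moved on the rail. The arm is clear, so I'll hand in.

```bash
python3 -c "
from cell import finish_job;print(finish_job())"
```

```text
the job is handed in; nothing more can be done
None
```

The blue carrier now stands upright in the middle of the steel tray, and I handed the job in at about 10.7 s on the robot's clock. I gripped its knob and pulled it straight up off the rail; the wrist read 14 N partway through the pull. I then lowered it until contact, where the last press read about 9 N, released it and moved the arm away.

**Blue:** in the last top view its centre is (477.3, 276.6), against (477.7, 276.7) for the tray. The arm hid part of the discs in that view. The enclosing circle still gave the right radius (40.3 mm), but the ellipse fit, skewed by the hidden part, put the centre about 4 mm off in y. The scene view shows it standing upright.

**Yellow and red:** both are still on the rail, within 0.5 mm of where they started.

**Small disagreements:** the grip read about 28.5 mm on the 30 mm knob, with no slip seen. My first move call was refused because every row needs all its fields; nothing moved.

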